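# Crank the jar slide to the setting clip

## Task

Turn the handwheel of the slide unit by its upright handle until the pointer of the jar carriage stands opposite the tall setting clip with the ball top on the scale bar (not the low one), then let go. Move the carriage only with the handwheel; do not push the carriage or its jar.

Things in the scene. Friction and masses are not known exactly. Their poses are not given: they have to be found in the camera images.
- carriage: Aluminium carriage, 100 x 74 mm, on the grey slide unit; carries a fixed low jar with grey lid (top 121 mm above the bench). Origin: tip of its flat black pointer, 43 mm above the bench, over the scale bar on the robot's side. Its y runs along the slide, away from the handwheel. It starts near mid-travel and can go about 90 mm either way.
- tall_clip: Dark steel clip fixed on the scale bar: block 16 mm wide with a thin post and 20 mm ball, 66 mm high. Origin: centre of the block's underside, 40 mm above the bench, 18 mm from the pointer's path. y axis as the carriage's: pointer and clip are opposite when they agree along y. On either side of mid-travel; the other clip there, a bare block 12 mm high, is the wrong one.
- handwheel: Dark three-spoked wheel, 124 mm across, flat on the gear box at one end of the slide. Origin on its upright axis, 84 mm above the bench; rim top 103 mm. From above, clockwise drives the carriage away from the wheel (+y of the carriage), counterclockwise towards it, 50 mm each full turn. 3 to 5 N at the handle turns it; it stays where left.
- handle_grip (a point): Upright black round handle of the handwheel, 21 mm in diameter, 106 to 166 mm above the bench, 50 mm from the wheel's axis. It spins freely on its pin, so a gripper need not turn with the wheel. The point is on its axis, 148 mm above the bench; nothing on the slide unit is higher than the handle. The point's x and y axes mean nothing.

How it is judged:
At the end, for the whole second after the job is handed in: The tip of the carriage's pointer is within 10 mm, measured along the slide, of the middle of the tall clip, and the carriage is at rest (y of carriage in the frame of tall_clip between -0.01 and 0.01 m and linear speed of carriage below 0.01 m/s); the robot touches nothing.
It fails at once if the carriage or its jar is pushed directly by the robot (more than 2 N) (contact force between any of the fingers, the arm and carriage above 2 N).
It also fails if it takes over 48 s, if anything falls off the work surface, if the arm or the gripper's body presses on something with over 40 N, if the wrist force passes 120 N, or if a joint passes its speed limit or range.

## Robot

A 6-joint arm with a two-finger parallel gripper is mounted at the origin on a cart in front of the work surface, level with it; the furniture and walls round the work are solid. World frame = base frame: x ahead of the robot, y to its left, z up, the work surface at z = 0. Lengths are in m, angles in rad, forces in N, time in s.
With the tool pointing down it reaches from about 0.275 to 0.825 m from the base axis. Payload 5.2 kg.
Tool frame: the origin (TCP) lies midway between the tips of the shut fingers; the grasp point (between the pads) lies 19 mm behind it (env.pinch_z is the z of the grasp point in the tool frame, in m); z points along the fingers, y is the line along which they close (so a half turn about z gives the same grasp; the last joint's range is limited). The gripper opens to 93 mm and grips with 3 to 60 N. Pads are 15 mm wide; open, the fingers measure 128 mm over their backs; the gripper's body (75 mm by 188 mm) begins 65 mm behind the grasp point.
Start: joints at [0.897, 0.259, 1.535, -0, 1.348, -0.203], TCP at [0.249, 0.49, 0.219] pointing down, gripper open.
Joint ranges: [-3.14, 3.14], [-0.91, 2.08], [0.19, 2.58], [-1.22, 4.36], [0.22, 2.71], [-3.12, 3.12]. Speed limits (rad/s): [2.57, 2.57, 3.14, 3.14, 3.14, 3.14].

## Interface

Orientations are given as a rotation vector (axis times angle).
In Python, from station import env gives the robot as it stands.
- The arm moves only by the shell command python3 -m inch 'ROWS'. ROWS is a JSON object of lists of equal length, an entry for each row: "claw": the opening, from 0 (shut) to 1 (fully open); "xyz": the shift along the tool's x, y, z in mm, a list of three; "rot": the turn, a rotation vector about the tool's x, y, z in degrees, a list of three. In form: {"claw": [claw, ...], "xyz": [[tx, ty, tz], ...], "rot": [[rx, ry, rz], ...]}. A call has 1 to 20 rows; each row is the pose to reach, as a shift and turn from the pose commanded when the call began, along the tool's axes at that moment; what a row does not reach only later rows make up. A row lasts 1/8 s, in which the tool goes at most 62.5 mm and 10.7 degrees, less where a joint would pass 70% of its speed; a pose out of reach is approached as far as the arm can. A call with a gripper value outside its range is refused whole. The fingers move at their own pace and stop on an object; the grip force is fixed at half the most. Time passes only in rows, so rows that repeat a pose let the fingers close. It gives the time, the measured TCP pose, the force, the opening and the grip force at its end, in the units of the state.
- env.observe(): the state, without advancing time (a new reading comes with each control period).
- env.get_image(name): name is "scene" or "top"; returns a dict with "img" (384x512x3 uint8, red, green, blue), "mtx" (3x3 intrinsics, pixels), "R" (3x3) and "t" (3): a world point X has camera coordinates R X + t. Camera axes: x right, y down, z forward; pixel columns grow to the right and rows downward; lengths in m; the calibration is good to about 2 mm. A picture is of the moment at which its call begins. There is no depth.
- env.close_job(): hands the job in; it is judged then, once.
Trained networks look in a picture, given as the dict that the camera call returned (one of the last four; its "shot" number tells which), for a name from the list of things; names that differ only in an ending like _2 or _b are one class to them, and where a whole thing is asked for, a point or a joint stands for the part that bears it (a point fixed in the world has none). Each returns a list of dicts, best first, with "score" (0 to 1); they miss things now and then, are a little off and sometimes report something else, mostly with a low value. They report only what shows in the picture. A call takes as long as a camera call.
- env.recognise(picture, label): "extent" ([left, top, right, bottom] in pixels, round what is visible of it).
- env.landmark_of(picture, label): "at" ([row, column] in pixels: a listed point, or the origin of a listed thing).
The state is a dict: "t": time; "qpos": joint angles; "joint_velocities": joint speeds; "joint_torque": joint torques, N m; "tool_pos": TCP position; "tcp_rot": TCP orientation; "force": force on the tool from outside, world axes, zero at the start; "wrist_torque": the same for the moment, N m; "width": finger opening in m; "grip_force": force on a finger pad.
Only numpy, scipy, OpenCV 4.12 (cv2) and the standard library are available. Lean on these libraries where they do the work, as an engineer would, in place of code of your own. Each camera call takes 0.05 s, during which the arm holds its last target. There are 200 camera calls.

## Working session

There is one attempt and no reset: what is moved stays moved. The work goes in short steps, Python scripts to look and compute and a shell command to move; the robot and the scene stay as the last step left them, time stands still between calls to the robot, and variables do not carry over. Pictures are saved under pics/ and viewed, at most 10 in all, crops included, and the job is handed in when it is done.

```bash
mkdir -p pics; cat > h.py <<'E'
import numpy as np,cv2
from station import env
def ray(p,at,z):
    r,c=at;d=p["R"].T@np.linalg.solve(p["mtx"],[c,r,1.]);o=-p["R"].T@p["t"]
    return o+d*(z-o[2])/d[2]
def save(p,n): cv2.imwrite('pics/'+n+'.png',cv2.cvtColor(p["img"],cv2.COLOR_RGB2BGR))
Z=dict(carriage=.043,tall_clip=.040,handwheel=.084,handle_grip=.148)
def look(names=Z):
    out={}
    for cam in("top","scene"):
        p=env.get_image(cam);out[cam]=p
        for n in names:
            for d in env.landmark_of(p,n)[:2]:
                print(cam,n,round(d["score"],2),np.round(d["at"],1),np.round(ray(p,d["at"],Z[n]),4))
    return out
E
python3 - <<'E'
from h import *
o=look()
for k in o: save(o[k],k+'0')
s=env.observe();print(s["t"],s["tool_pos"],s["tcp_rot"],s["width"],env.pinch_z)
from scipy.spatial.transform import Rotation as R
print(R.from_rotvec(s["tcp_rot"]).as_matrix().round(3))
E
```

```text
top carriage 0.8 [218.9 204.5] [0.4592 0.1867 0.043 ]
top tall_clip 0.6 [229.5 240. ] [0.4371 0.1156 0.04  ]
top handwheel 0.81 [173.  308.3] [ 0.5459 -0.0191  0.084 ]
top handle_grip 0.63 [187.7 293.8] [0.5135 0.0144 0.148 ]
scene carriage 0.82 [216.3 186.9] [0.4697 0.1805 0.043 ]
scene tall_clip 0.52 [235.  208.9] [0.4437 0.1129 0.04  ]
scene handwheel 0.68 [204.9 297.4] [ 0.554  -0.0206  0.084 ]
scene handle_grip 0.86 [184.3 272. ] [0.5097 0.0132 0.148 ]
0.5 [0.24945648 0.49015086 0.21860983] [-7.32722590e-01 -3.05492819e+00  1.09360383e-04] 0.09318944786147206 -0.0188
[[-0.891  0.454 -0.   ]
 [ 0.454  0.891 -0.   ]
 [ 0.    -0.    -1.   ]]
```

View pics/top0.png

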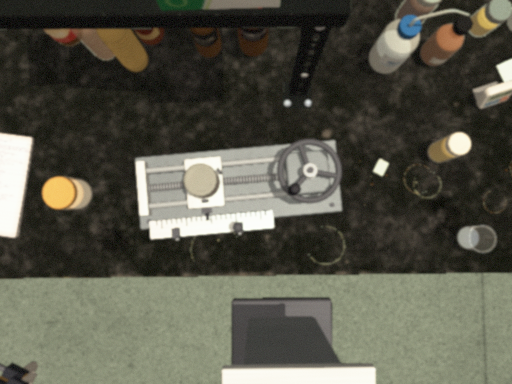

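View pics/scene0.png

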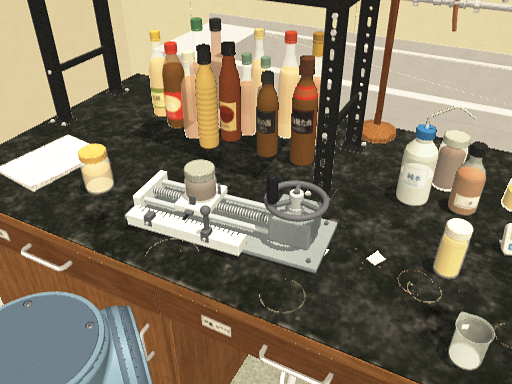

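```bash
python3 - <<'E'
from h import *
a=cv2.imread('pics/top0.png')[130:250,125:355];b=cv2.imread('pics/scene0.png')[150:275,115:345]
f=lambda i:cv2.resize(i,(690,300),interpolation=cv2.INTER_CUBIC)
cv2.imwrite('pics/crop0.png',np.vstack([f(a),f(b)]))
p=env.get_image("top")
for n,at,z in[("post foot",(103,288),0),("post foot",(103,308),0),("shelf edge at z.5",(25,300),.5),("slide L",(185,147),.03),("base BL",(227,138),.0),("base BR",(210,341),0.0),("base TR",(142,337),0.0)]: print(n,ray(p,at,z).round(3))
print((-p["R"].T@p["t"]).round(3))
E
```

```text
post foot [0.704 0.013 0.   ]
post foot [ 0.704 -0.03   0.   ]
shelf edge at z.5 [0.664 0.033 0.5  ]
slide L [0.529 0.305 0.03 ]
base BL [0.444 0.331 0.   ]
base BR [ 0.475 -0.096  0.   ]
base TR [ 0.619 -0.09   0.   ]
[0.46  0.079 0.987]
```

View pics/crop0.png

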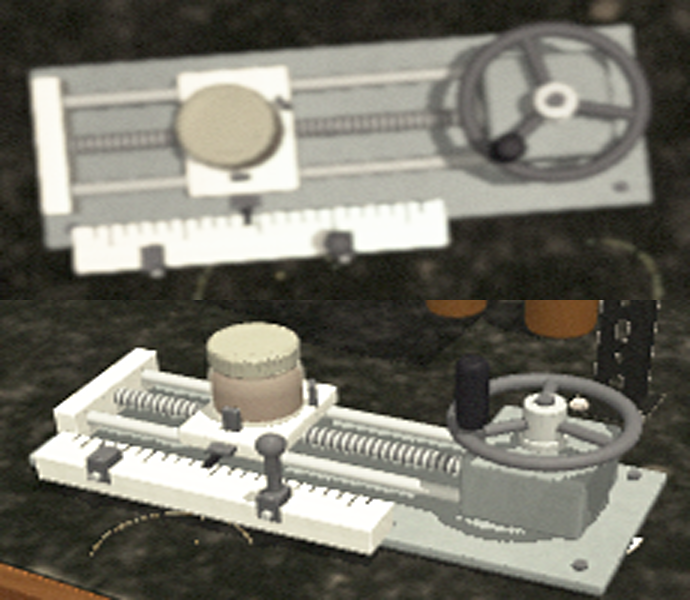

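The tall clip with the ball is the wheel-side one: scene about (205,210), top about (238,228). The low block is at top about (176,234). So the carriage must come about 68 mm towards the wheel, roughly 1.35 turns counterclockwise. First I go above the handle.

```bash
python3 -m inch '{"claw":[0.7,0.7,0.7,0.7,0.7,0.7,0.7,0.7,0.7,0.7,0.7,0.7,0.7,0.7],"xyz":[[-45,-30,0],[-90,-61,0],[-135,-92,0],[-180,-122,0],[-225,-153,0],[-270,-183,0],[-315,-214,0],[-360,-244,0],[-405,-275,0],[-430,-292,0],[-450,-305,0],[-450,-305,0],[-450,-305,0],[-450,-305,0]],"rot":[[0,0,-5],[0,0,-10],[0,0,-15],[0,0,-20],[0,0,-25],[0,0,-27],[0,0,-27],[0,0,-27],[0,0,-27],[0,0,-27],[0,0,-27],[0,0,-27],[0,0,-27],[0,0,-27]]}'
python3 - <<'E'
from h import *
o=look(["handle_grip","handwheel"]);save(o["scene"],"scene1")
from scipy.spatial.transform import Rotation as R
print(R.from_rotvec(env.observe()["tcp_rot"]).as_matrix().round(3))
E
```

```text
t: 2.3
tool_pos: [0.5117, 0.0153, 0.2188]
tcp_rot: [0.003, -3.141, -0.0]
force: [0.1, 0.6, 1.2]
width: 0.0652
grip_force: 0.0
scene handle_grip 0.77 [184.3 269.8] [0.5079 0.0167 0.148 ]
scene handwheel 0.97 [205.8 296.3] [ 0.5504 -0.0198  0.084 ]
[[-1.    -0.001  0.   ]
 [-0.001  1.    -0.   ]
 [-0.    -0.    -1.   ]]
```

View pics/scene1.png

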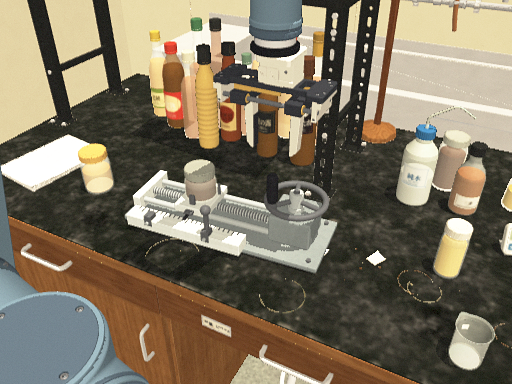

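The gripper hangs above the handle (scene about (272,188)), clear of the shelf post. Next I lower 88 mm and close.

```bash
python3 -m inch '{"claw":[0.7,0.7,0.7,0.7,0.7,0,0,0,0,0,0],"xyz":[[0,0,25],[0,0,50],[0,0,75],[0,0,87],[0,0,87],[0,0,87],[0,0,87],[0,0,87],[0,0,87],[0,0,87],[0,0,87]],"rot":[[0,0,0],[0,0,0],[0,0,0],[0,0,0],[0,0,0],[0,0,0],[0,0,0],[0,0,0],[0,0,0],[0,0,0],[0,0,0]]}'
python3 - <<'E'
from h import *
o=look(["handle_grip","handwheel","carriage"])
c=np.array([.550,-.020]);t=env.observe()["tool_pos"][:2]-c
print(np.hypot(*t),np.degrees(np.arctan2(t[1],t[0])))
E
```

```text
t: 3.98
tool_pos: [0.5121, 0.0145, 0.1318]
tcp_rot: [0.001, -3.142, -0.001]
force: [-0.6, 0.9, 1.4]
width: 0.0206
grip_force: 30.0
top carriage 0.97 [219.9 203.1] [0.4572 0.1895 0.043 ]
scene handle_grip 0.82 [184.1 271.4] [0.5098 0.0144 0.148 ]
scene handwheel 0.92 [206.1 297.1] [ 0.5502 -0.0216  0.084 ]
scene carriage 0.85 [218.6 182.4] [0.4594 0.1843 0.043 ]
0.05121261728155388 137.70796383006933
```

```bash
python3 -c "
import numpy as np
a=np.radians(138+np.arange(15,376,15));b=np.radians(138)
print([[round(-50*(np.cos(t)-np.cos(b)),1),round(50*(np.sin(t)-np.sin(b)),1),0] for t in a])"
```

```text
[[np.float64(7.4), np.float64(-10.8), 0], [np.float64(11.8), np.float64(-23.1), 0], [np.float64(12.8), np.float64(-36.1), 0], [np.float64(10.4), np.float64(-48.9), 0], [np.float64(4.8), np.float64(-60.7), 0], [np.float64(-3.7), np.float64(-70.6), 0], [np.float64(-14.5), np.float64(-78.0), 0], [np.float64(-26.8), np.float64(-82.4), 0], [np.float64(-39.8), np.float64(-83.4), 0], [np.float64(-52.6), np.float64(-81.0), 0], [np.float64(-64.4), np.float64(-75.4), 0], [np.float64(-74.3), np.float64(-66.9), 0], [np.float64(-81.7), np.float64(-56.2), 0], [np.float64(-86.1), np.float64(-43.9), 0], [np.float64(-87.1), np.float64(-30.8), 0], [np.float64(-84.7), np.float64(-18.0), 0], [np.float64(-79.1), np.float64(-6.2), 0], [np.float64(-70.6), np.float64(3.7), 0], [np.float64(-59.9), np.float64(11.1), 0], [np.float64(-47.6), np.float64(15.5), 0], [np.float64(-34.5), np.float64(16.5), 0], [np.float64(-21.7), np.float64(14.1), 0], [np.float64(-9.9), np.float64(8.5), 0], [np.float64(-0.0), np.float64(0.0), 0], [np.float64(7.4), np.float64(-10.8), 0]]
```

First 90° as a test.

```bash
python3 -m inch '{"claw":[0,0,0,0,0,0,0],"xyz":[[7.5,-11,0],[12,-23,0],[13,-36,0],[10.5,-49,0],[5,-61,0],[-3.5,-70.5,0],[-3.5,-70.5,0]],"rot":[[0,0,0],[0,0,0],[0,0,0],[0,0,0],[0,0,0],[0,0,0],[0,0,0]]}'
python3 - <<'E'
from h import *
look(["handle_grip","handwheel","carriage"])
E
```

```text
t: 5.25
tool_pos: [0.5179, -0.0567, 0.1318]
tcp_rot: [0.002, 3.138, 0.002]
force: [7.3, 5.6, -1.3]
width: 0.0203
grip_force: 30.0
top handle_grip 0.64 [228.8 240.3] [0.4409 0.1109 0.148 ]
top handwheel 0.82 [166.5 307.8] [ 0.5585 -0.0183  0.084 ]
top carriage 0.77 [216.7 210.4] [0.4635 0.1748 0.043 ]
scene handle_grip 0.75 [193.8 306.4] [ 0.5106 -0.0532  0.148 ]
scene handwheel 0.7 [204.4 297.3] [ 0.5554 -0.0197  0.084 ]
scene carriage 0.97 [220.1 190.7] [0.4629 0.167  0.043 ]
```

```bash
python3 -c "
import numpy as np
a=np.radians(228+np.arange(15,301,15))
print([[float(round(-(34.9+50*np.cos(t)))),float(round(36+50*np.sin(t))),0] for t in a])"
```

```text
[[-12.0, -9.0, 0], [-25.0, -13.0, 0], [-38.0, -14.0, 0], [-50.0, -12.0, 0], [-62.0, -6.0, 0], [-72.0, 3.0, 0], [-79.0, 13.0, 0], [-84.0, 26.0, 0], [-85.0, 39.0, 0], [-82.0, 51.0, 0], [-77.0, 63.0, 0], [-68.0, 73.0, 0], [-58.0, 81.0, 0], [-45.0, 85.0, 0], [-32.0, 86.0, 0], [-19.0, 84.0, 0], [-8.0, 78.0, 0], [2.0, 69.0, 0], [10.0, 59.0, 0], [14.0, 46.0, 0]]
```

```bash
python3 -m inch '{"claw":[0,0,0,0,0,0,0,0,0,0],"xyz":[[-12,-9,0],[-25,-13,0],[-38,-14,0],[-50,-12,0],[-62,-6,0],[-72,3,0],[-79,13,0],[-84,26,0],[-85,39,0],[-85,39,0]],"rot":[[0,0,0],[0,0,0],[0,0,0],[0,0,0],[0,0,0],[0,0,0],[0,0,0],[0,0,0],[0,0,0],[0,0,0]]}'
python3 - <<'E'
from h import *
o=look(["handle_grip","handwheel","carriage","tall_clip"]);save(o["scene"],"scene2")
E
```

```text
t: 6.9
tool_pos: [0.6001, -0.0177, 0.1318]
tcp_rot: [0.001, -3.14, 0.001]
force: [-3.7, -0.1, 5.7]
width: 0.0205
grip_force: 30.0
top handwheel 0.76 [168.7 307.1] [ 0.5543 -0.0169  0.084 ]
top carriage 0.65 [216.8 222.4] [0.463  0.1507 0.043 ]
top tall_clip 0.59 [226.6 241.6] [0.4429 0.1124 0.04  ]
scene handle_grip 0.73 [167.2 303.4] [ 0.5889 -0.0146  0.148 ]
scene handwheel 0.57 [205.6 295.5] [ 0.5503 -0.0182  0.084 ]
scene carriage 0.93 [221.5 198.6] [0.4664 0.1507 0.043 ]
scene tall_clip 0.81 [231.4 206.2] [0.4504 0.1232 0.04  ]
```

View pics/scene2.png

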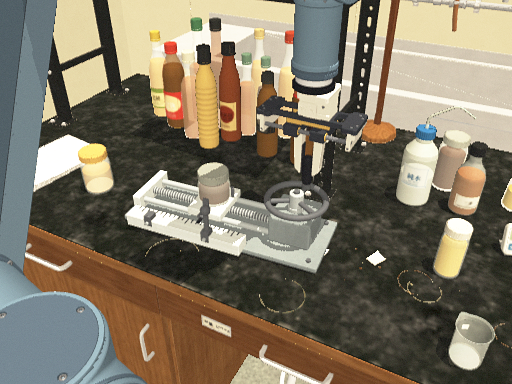

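The wheel is still held and the carriage has moved about 31 mm. The pointer is near scene (199,221), approaching the clip at (206,231). I'll turn another 225°.

```bash
python3 -m inch '{"claw":[0,0,0,0,0,0,0,0,0,0,0,0,0,0,0,0],"xyz":[[3,12,0],[8,24,0],[17,34,0],[27,42,0],[40,46,0],[53,47,0],[66,45,0],[77,39,0],[87,30,0],[95,20,0],[99,7,0],[100,-6,0],[97.5,-18.5,0],[92,-30,0],[83.5,-40,0],[83.5,-40,0]],"rot":[[0,0,0],[0,0,0],[0,0,0],[0,0,0],[0,0,0],[0,0,0],[0,0,0],[0,0,0],[0,0,0],[0,0,0],[0,0,0],[0,0,0],[0,0,0],[0,0,0],[0,0,0],[0,0,0]]}'
python3 - <<'E'
from h import *
o=look(["handwheel","carriage","tall_clip"])
a=cv2.cvtColor(o["top"]["img"],cv2.COLOR_RGB2BGR)[170:250,140:300];b=cv2.cvtColor(o["scene"]["img"],cv2.COLOR_RGB2BGR)[170:250,120:280]
f=lambda i:cv2.resize(i,(600,300),interpolation=cv2.INTER_CUBIC)
cv2.imwrite('pics/crop3.png',np.vstack([f(a),f(b)]))
E
```

```text
t: 9.4
tool_pos: [0.5195, -0.058, 0.1318]
tcp_rot: [0.002, 3.138, 0.001]
force: [5.9, 5.0, 0.4]
width: 0.0204
grip_force: 30.0
top handwheel 0.86 [169.5 309. ] [ 0.5527 -0.0205  0.084 ]
top carriage 0.76 [216.2 235.3] [0.464  0.1248 0.043 ]
top tall_clip 0.44 [228.1 243. ] [0.4399 0.1096 0.04  ]
scene handwheel 0.56 [206.5 299.9] [ 0.5515 -0.0268  0.084 ]
scene carriage 0.72 [226.2 213.6] [0.4674 0.1167 0.043 ]
scene tall_clip 0.6 [233.7 204.6] [0.4432 0.1223 0.04  ]
```

View pics/crop3.png

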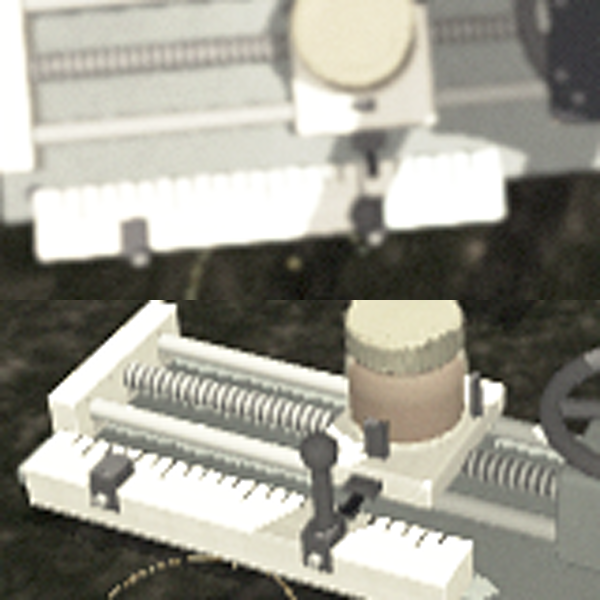

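```bash
python3 - <<'E'
from h import *
T=env.get_image("top");S=env.get_image("scene")
t=lambda x,y,z:ray(T,(170+y/3.75,140+x/3.75),z)
s=lambda x,y,z:ray(S,(170+(y-300)/3.75,120+x/3.75),z)
for f,e,tip,ball in((t,[(38,262),(505,218)],(372,173),(368,213)),(s,[(20,480),(462,600)],(345,512),(319,448))):
    d=f(*e[0],.0)-f(*e[1],.0);u=d/np.linalg.norm(d)
    u=np.array([-.072,.997,0]);print(d/np.linalg.norm(d))
    a,b=f(*tip,.043),f(*ball,.096);print(a.round(4),b.round(4),"along",((a-b)@u).round(4),"across",((a-b)@[.997,.072,0]).round(4))
E
```

```text
[-0.08323226  0.99653018  0.        ]
[0.464  0.1169 0.043 ] [0.4436 0.117  0.096 ] along -0.0015 across 0.0204
[-0.09666553  0.99531692  0.        ]
[0.4651 0.119  0.043 ] [0.4476 0.1199 0.096 ] along -0.0022 across 0.0174
```

The pointer tip is opposite the ball clip: both views put it within about 2 mm along the slide. I'll release and lift.

```bash
python3 -m inch '{"claw":[0.6,0.6,0.6,0.6,0.6,0.6,0.6,0.6,0.6,0.6,0.6],"xyz":[[0,0,0],[0,0,0],[0,0,0],[0,0,0],[0,0,-15],[0,0,-40],[0,0,-70],[0,0,-100],[0,0,-110],[0,0,-110],[0,0,-110]],"rot":[[0,0,0],[0,0,0],[0,0,0],[0,0,0],[0,0,0],[0,0,0],[0,0,0],[0,0,0],[0,0,0],[0,0,0],[0,0,0]]}'
python3 - <<'E'
from h import *
o=look(["carriage","tall_clip"])
a=cv2.cvtColor(o["top"]["img"],cv2.COLOR_RGB2BGR)[170:250,140:300];b=cv2.cvtColor(o["scene"]["img"],cv2.COLOR_RGB2BGR)[170:250,120:280]
f=lambda i:cv2.resize(i,(600,300),interpolation=cv2.INTER_CUBIC)
cv2.imwrite('pics/crop4.png',np.vstack([f(a),f(b)]))
E
```

```text
t: 11.28
tool_pos: [0.5165, -0.057, 0.2405]
tcp_rot: [0.001, -3.14, -0.001]
force: [0.0, 0.6, -0.9]
width: 0.0559
grip_force: 0.0
top carriage 0.61 [217.8 235.8] [0.4607 0.1238 0.043 ]
top tall_clip 0.52 [226.2 241.1] [0.4437 0.1134 0.04  ]
scene carriage 0.84 [224.8 214.3] [0.4717 0.1178 0.043 ]
scene tall_clip 0.76 [233.1 204.3] [0.4444 0.1237 0.04  ]
```

View pics/crop4.png

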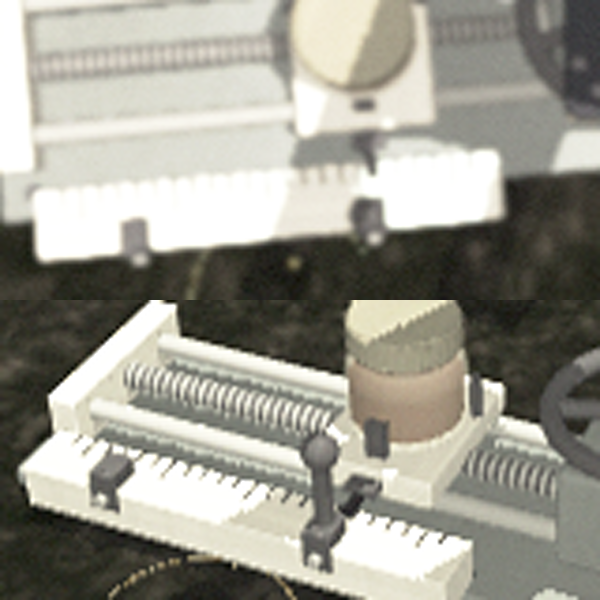

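The carriage did not move on release. The pointer (top crop about (370,172)) is still opposite the ball clip at (368,215), and the arm is clear.

```bash
python3 -c "from station import env;print(env.close_job())"
```

```text
the job is handed in; nothing more can be done
None
```

I turned the handwheel about 1¼ turns counterclockwise, which put the carriage pointer within about 2 mm of the tall ball clip by camera measurement, then let go, lifted clear and handed the job in at about 11 s; no verdict came back.

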